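# Check a cast knife guard with a straightedge

### The job

Lift the brass guard casting out of the open mould and set it down, without dropping it, flat on the checking plate, the same way up as it lay in the mould. Then take the straightedge off its sloping rest and set it down, without dropping it, flat on the plate with its working edge flush against the flat long face of the guard, covering that face from end to end. Let go, leave both lying so, and leave the jars, tape roll and screwdriver where they are.

Things in the scene. Friction and masses are not known exactly. Their poses are not given: they have to be found in the camera images.
- plate: Flat bare-metal checking plate, fixed, 240 (x) x 270 (y) x 12 mm thick, lying on the bench in the middle of the work area. Origin: centre of its underside; top face at z = +12 mm. A small jar stands on its far right corner (+x, -y).
- mould: Open steel mould block, fixed, 90 (x) x 170 (y) x 30 mm high, left or right of the plate. Origin: centre of its underside. Pocket 28 (x) x 116 (y) mm, 12 mm deep, centred in its top (floor at z = 18 mm). Two dowels, 10 mm in diameter, stand 6 mm above the top at x, y = +34, +73 and -34, -73 mm.
- guard: Loose brass knife-guard casting, 0.25 kg, in the mould pocket. Origin: underside, mid-length. Bar 110 mm long (y), 14 high; flat long face at x = -10 mm (towards the robot in the mould); round lobes on the far side to x = +12.5, at y = +-43. Boss on top to hold it by: x -8 to +12, y +-15, top at z = 38 mm. In the mould the bar's top is 2 mm above the mould's, the boss's 26 mm; 2 to 3 mm play.
- guard_face_left (a point): Point on the flat long face of the guard near its left end (guard frame -10, +52, +7 mm).
- guard_face_right (a point): Point on the flat long face of the guard near its right end (guard frame -10, -52, +7 mm).
- rest: Wooden sloping rest, fixed, 80 (x) x 200 (y), 65 mm high, on the plate's other side from the mould. Origin: centre of its underside. Its board slopes at 35 degrees, rising to +x (low side towards the robot), with a lip 5 mm proud along the low edge. The straightedge lies on the slope, within 1 mm of the lip.
- straightedge: Loose steel straightedge, 0.38 kg: bar 40 (x) x 180 (y) x 8 mm (z). Origin: centre of its underside. Working edge: the long edge at x = +20 mm (upper one on the rest). Black raised grip on top nearer the other edge: x -16 to -4 (centre -10), y +-35, z 8 to 30 mm. On the rest its x axis points up the slope and its z axis leans 35 degrees towards the robot.
- jar_a: Small closed clear jar with a white lid, 36 mm in diameter, 45 mm high, standing on the plate near its far right corner; origin at its base. Leave it.
- jar_b: Closed clear jar with a white lid, 40 mm in diameter, 60 mm high, standing beyond the plate; origin at its base. Leave it.
- tape: Yellow roll of tape, 90 mm in diameter, 45 mm high, lying beyond the plate; origin at its base. Leave it.
- screwdriver: Screwdriver lying beyond the plate. Leave it.
Not all that is in view belongs to the job. Of the things shaped like the guard, the brass one is meant.

How it is judged:
On the way, in this order (a step that is already met when the one before it is completed fails the run):
1. the guard lies flat on the plate, let go (x of guard in the frame of plate between -0.12 and 0.12 m and y of guard in the frame of plate between -0.135 and 0.135 m and z of guard in the frame of plate between 0.009 and 0.016 m and angle between guard's own z axis and vertical below 0.06 rad and linear speed of guard below 0.02 m/s and contact force between the fingers and guard below 0.1 N), for 0.2 s.
2. the straightedge is lifted off its rest by the gripper (distance of straightedge from where it was at the start of the episode above 0.06 m and contact force between the fingers and straightedge above 1 N), for 0.1 s.
At the end, for the whole second after the job is handed in: The guard lies flat on the plate, underside down (origin over the plate, tilt under 0.06 rad), and the straightedge lies flat on the plate likewise; both ends of the guard's flat face are within 2 mm of the straightedge's working edge and within its length; both are at rest and let go (x of guard in the frame of plate between -0.12 and 0.12 m and y of guard in the frame of plate between -0.135 and 0.135 m and z of guard in the frame of plate between 0.009 and 0.016 m and angle between each of guard, straightedge's own z axis and vertical below 0.06 rad and linear speed of each of guard, straightedge below 0.02 m/s and x of straightedge in the frame of plate between -0.12 and 0.12 m and y of straightedge in the frame of plate between -0.135 and 0.135 m and z of straightedge in the frame of plate between 0.009 and 0.016 m and x of guard_face_left in the frame of straightedge between 0.018 and 0.022 m and y of guard_face_left in the frame of straightedge between -0.09 and 0.09 m and x of guard_face_right in the frame of straightedge between 0.018 and 0.022 m and y of guard_face_right in the frame of straightedge between -0.09 and 0.09 m); the robot touches nothing.
It fails at once if a jar, the tape roll or the screwdriver is moved more than 25 mm (distance of any of jar_a, jar_b, tape, screwdriver from where it was at the start of the episode above 0.025 m).
It fails at once if the guard is dropped (falls freely, more than about 10 mm) (contact force between the fingers and guard below 0.05 N and linear speed of guard above 0.4 m/s).
It fails at once if the straightedge is dropped (falls freely, more than about 10 mm) (contact force between the fingers and straightedge below 0.05 N and linear speed of straightedge above 0.4 m/s).
It also fails if it takes over 54 s, if anything falls off the work surface, if the arm or the gripper's body presses on something with over 40 N, if the wrist force passes 120 N, or if a joint passes its speed limit or range.

### The arm

A 6-joint arm with a two-finger parallel gripper is mounted at the origin on the work surface. World frame = base frame: x ahead of the robot, y to its left, z up, the work surface at z = 0. Lengths are in m, angles in rad, forces in N, time in s.
With the tool pointing down it reaches from about 0.375 to 0.9 m from the base axis. Payload 3.1 kg.
Tool frame: the origin (TCP) lies on the centre line of the jaws, within the pads' length; the fingertips stand 19 mm ahead of it and the grasp point (between the pads) is the TCP; z points along the fingers, y is the line along which they close (so a half turn about z gives the same grasp; the last joint's range is limited). The gripper opens to 85 mm and grips with 20 to 120 N. Pads are 22 mm wide; open, the fingers measure 114 mm over their backs; the gripper's body (76 mm by 85 mm) begins 54 mm behind the grasp point. The pads swing forward as they close: fully open they stand 13 mm farther back than shut.
Start: joints at [-1.486, 0.527, 1.433, -0, 1.181, -0.178], TCP at [0.163, -0.603, 0.213] pointing down, gripper open.
Joint ranges: [-3.08, 3.08], [-0.75, 2.2], [0.22, 2.44], [-1.43, 4.57], [0, 2.65], [-2.85, 2.85]. Speed limits (rad/s): [2.79, 2.79, 3.14, 3.14, 3.14, 3.14].

### API

Orientations are given as a unit quaternion [x, y, z, w].
In Python, from station import manip, cams, sign_off gives the robot as it stands.
- The arm moves only by the tool carry_out, never from a script. Its argument "targets" is a list that holds one entry, the list of rows, each a list of 7 numbers: the shift along the tool's x, y, z in cm, then the turn, a rotation vector about the tool's x, y, z in degrees, then the finger opening in cm, from 0 to 8.54. A call has 1 to 12 rows; each row is the pose to reach, as a shift and turn from the pose commanded when the call began, along the tool's axes at that moment; what a row does not reach only later rows make up. A row lasts 1/12 s, in which the tool goes at most 41.7 mm and 7.16 degrees, less where a joint would pass 70% of its speed; a pose out of reach is approached as far as the arm can. A call with a gripper value outside its range is refused whole. The fingers move at their own pace and stop on an object; "force" is the grip in N (left out, the last holds). Time passes only in rows, so rows that repeat a pose let the fingers close. It gives the time, the measured TCP pose, the force, the opening and the grip force at its end, in the units of the state.
- manip.sense(): the state, without advancing time (a new reading comes with each control period).
- cams.snapshot(name): name is "scene" or "top" or "wrist"; returns the picture (420x560x3 uint8, red, green, blue); there is no depth.
- cams.camera_info(name): a dict with "K" (3x3 intrinsics, pixels), "T" (4x4, takes a point from camera to world coordinates). Camera axes: x right, y down, z forward; pixel columns grow to the right and rows downward; lengths in m; the calibration is good to about 2 mm. A picture is of the moment at which its call begins: read the wrist's pose just before it. camera_info takes no time and is no camera call; for the wrist camera it gives the pose at the moment of the call.
- sign_off(): hands the job in; it is judged then, once.
The state is a dict: "t": time; "q": joint angles; "qd": joint speeds; "tau": joint torques, N m; "tcp_pos": TCP position; "tool_rot": TCP orientation; "force": force on the tool from outside, world axes, zero at the start; "ft_torque": the same for the moment, N m; "finger_gap": opening from 0.0 (shut) to 1.0 (fully open); "gripper_force": force on a finger pad.
Only numpy, scipy, OpenCV 4.12 (cv2) and the standard library are available. Lean on these libraries where they do the work, as an engineer would, in place of code of your own. Each camera call takes 0.05 s, during which the arm holds its last target. There are 200 camera calls.

## Working session

There is one attempt and no reset: what is moved stays moved. The work goes in short steps, Python scripts to look and compute and a tool call to move; the robot and the scene stay as the last step left them, time stands still between calls to the robot, and variables do not carry over. Pictures are saved under pics/ and viewed, at most 10 in all, crops included, and the job is handed in when it is done.

Besides the shell and the picture viewer there is one more tool, called by a JSON object that holds its "method" and its "body". carry_out: Moves the arm, as the interface text tells. Its arguments: {"type":"object","properties":{"targets":{"type":"array"},"force":{"type":"number"}},"required":["targets"]}

```bash
ls; mkdir -p pics
python3 - <<'E'
from station import manip, cams
import cv2, numpy as np
s=manip.sense(); print({k:np.round(v,3).tolist() for k,v in s.items()})
for n in ("scene","top"):
    im=cams.snapshot(n); cv2.imwrite(f"pics/{n}0.png",im[:,:,::-1])
for n in ("scene","top","wrist"):
    c=cams.camera_info(n); print(n,np.round(c["K"],2).tolist(),np.round(c["T"],4).tolist())
E
```

```text
pics
{'t': 0.0, 'q': [-1.486, 0.529, 1.434, 0.0, 1.181, -0.179], 'qd': [0.001, 0.002, 0.001, 0.001, -0.002, 0.001], 'tau': [-0.001, -44.235, -17.803, -0.0, 0.008, 0.0], 'tcp_pos': [0.163, -0.603, 0.212], 'tool_rot': [0.991, 0.132, 0.0, -0.001], 'force': [-0.712, -0.183, 0.219], 'ft_torque': [0.004, 0.025, 0.037], 'gripper_force': 0.0, 'finger_gap': 1.001}
scene [[389.39, 0.0, 275.31], [0.0, 389.39, 208.83], [0.0, 0.0, 1.0]] [[-0.1262, 0.6479, -0.7512, 1.2941], [0.992, 0.082, -0.096, 0.0908], [-0.0006, -0.7573, -0.653, 0.7037], [0.0, 0.0, 0.0, 1.0]]
top [[401.81, 0.0, 272.16], [0.0, 401.81, 207.55], [0.0, 0.0, 1.0]] [[-0.0143, -0.9884, 0.1513, 0.3933], [-0.9996, 0.0177, 0.0213, -0.0074], [-0.0237, -0.1509, -0.9883, 1.2159], [0.0, 0.0, 0.0, 1.0]]
wrist [[307.96, 0.0, 274.87], [0.0, 307.96, 206.88], [0.0, 0.0, 1.0]] [[0.2597, -0.9271, -0.2701, 0.2312], [-0.9657, -0.2496, -0.0716, -0.5843], [-0.001, 0.2794, -0.9602, 0.3726], [0.0, 0.0, 0.0, 1.0]]
```

View pics/scene0.png

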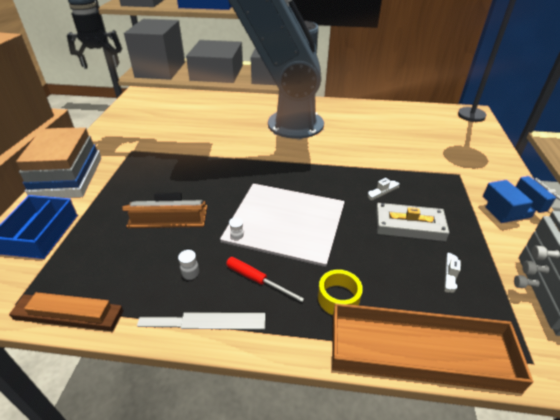

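View pics/top0.png

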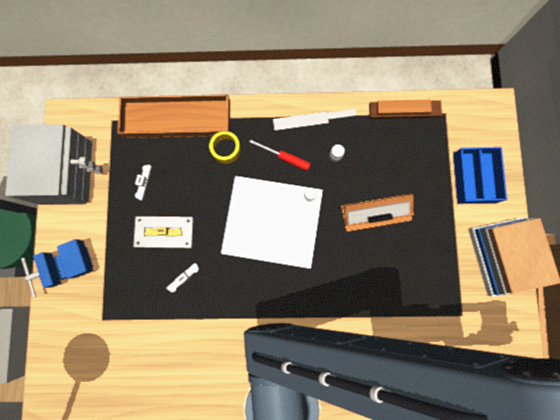

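The top view shows the plate at (272,222), jar_a on it at (309,196), the mould at (163,232), and the rest at (378,212) with the straightedge's black grip at (380,217). Three things are guard-shaped: white (143,182), white (183,278), and the brass one at (163,231) in the mould. In the scene view these are (453,271), (384,188) and (411,214). The brass one fits, since it is yellow metal and lies in the pocket. I'll confirm it in one enlarged crop and triangulate heights from both views.

```bash
cat > h.py <<'E'
import numpy as np, cv2
def ray(ci,uv):
    d=ci["T"][:3,:3]@np.linalg.solve(ci["K"],np.r_[uv,1.]); return np.array(ci["T"][:3,3]),d/np.linalg.norm(d)
def tri(obs):
    """least-squares point from [(cam_info,uv),...]; returns point, worst ray miss"""
    A=np.zeros((3,3));b=np.zeros(3);R=[ray(*o) for o in obs]
    for o,d in R: P=np.eye(3)-np.outer(d,d);A+=P;b+=P@o
    p=np.linalg.solve(A,b); return p,max(np.linalg.norm((np.eye(3)-np.outer(d,d))@(p-o)) for o,d in R)
def onz(ci,uv,z):
    o,d=ray(ci,uv); return o+d*(z-o[2])/d[2]
E
python3 - <<'E'
import cv2,numpy as np
t=cv2.imread("pics/top0.png");s=cv2.imread("pics/scene0.png")
def crop(im,x,y,w=100,h=75): return cv2.resize(im[y:y+h,x:x+w],(400,300),interpolation=cv2.INTER_CUBIC)
# tiles: origin pixel printed for conversion, 4x zoom
a=np.vstack([np.hstack([crop(t,115,195),crop(s,362,180)]),np.hstack([crop(t,330,180),crop(s,115,175)])])
cv2.imwrite("pics/crop1.png",a)
E
```

```text
(no output)
```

View pics/crop1.png

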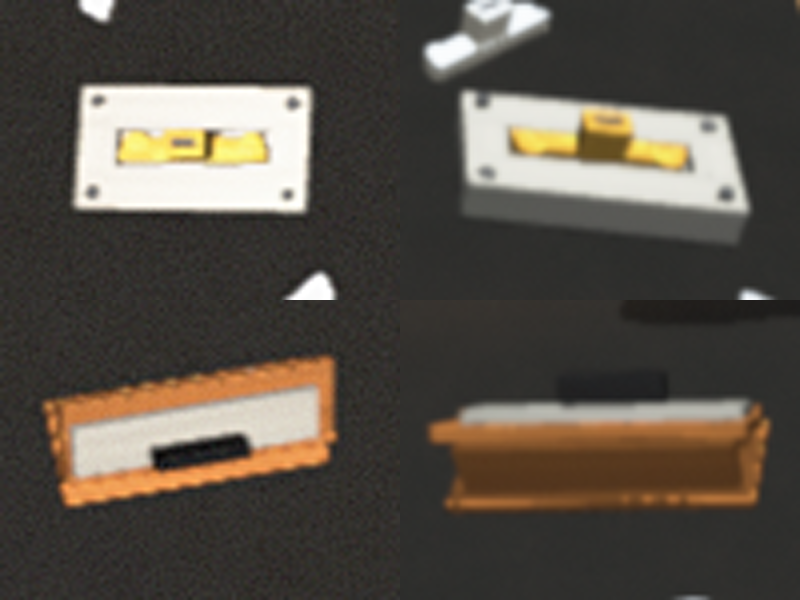

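The crop confirms the brass guard lying in the mould pocket, with its boss hole at top ≈(161.8,231.0) and scene ≈(413.8,209.0). Next I triangulate the key points.

Run:
```python
from station import cams
from h import *
T=cams.camera_info("top");S=cams.camera_info("scene")
tm=lambda x,y:(115+x/4-.375,195+y/4-.375); sm=lambda x,y:(362+(x-400)/4-.375,180+y/4-.375)
tr=lambda x,y:(330+x/4-.375,180+(y-300)/4-.375); sr=lambda x,y:(115+(x-400)/4-.375,175+(y-300)/4-.375)
P={"boss":(tm(187,144),sm(606,116)),"m++":(tm(82,87),sm(748,213)),"m+-":(tm(312,88),sm(463,190)),"m--":(tm(307,213),sm(462,91)),"m-+":(tm(76,209),sm(725,115)),
"se_up+":(tr(73,426),sr(750,402)),"se_up-":(tr(318,387),sr(465,406)),"grip":(tr(199,448),sr(614,378))}
for k,(a,b) in P.items():
    p,e=tri([(T,a),(S,b)]); print(k,np.round(p*1e3,1),"miss mm",round(e*1e3,1))
# plate corners, top view by segmentation, on z=12 plane and scene crosscheck
for n,ci,f,roi in(("top",T,"pics/top0.png",(205,165,335,280)),("scene",S,"pics/scene0.png",(210,175,355,270))):
    im=cv2.imread(f);x0,y0,x1,y1=roi;m=((im[y0:y1,x0:x1].min(2)>140)*255).astype('uint8')
    c=max(cv2.findContours(m,0,2)[0],key=cv2.contourArea);q=cv2.approxPolyDP(cv2.convexHull(c),6,True)[:,0]+[x0,y0]
    for u in q: print(n,u,np.round(onz(ci,u,.012)[:2]*1e3,1))
```

```text
boss [508.4 341.5  59.2] miss mm 1.0
m++ [555.3 429.1  29.9] miss mm 0.7
m+- [552.1 256.7  25.9] miss mm 0.6
m-- [458.6 259.9  30.1] miss mm 1.3
m-+ [464.1 430.8  32. ] miss mm 0.6
se_up+ [ 553.7 -196.5   69.1] miss mm 3.5
se_up- [ 579.3 -375.    68.2] miss mm 1.6
grip [ 537.4 -289.5   66.1] miss mm 0.2
top [235 176] [677.8 131.4]
top [322 190] [ 628.9 -134. ]
top [309 268] [394.8 -87.9]
top [221 253] [442.9 173.4]
scene [220 238] [ 626.7 -134.1]
scene [252 184] [396.2 -92.9]
scene [343 201] [441.6 171.9]
scene [326 263] [676.2 131.5]
```

Heights agree with the text: mould top about 30 mm, boss top about 59 mm (56 expected), plate corners consistent at z=12, straightedge edge length 180 mm. Now I move over the rest for wrist views.

{"method": "carry_out", "body": {"targets": [[[44.1,-22.5,-3,0,0,-83,8.5],[44.1,-22.5,-3,0,0,-83,8.5],[44.1,-22.5,-3,0,0,-83,8.5],[44.1,-22.5,-3,0,0,-83,8.5],[44.1,-22.5,-3,0,0,-83,8.5],[44.1,-22.5,-3,0,0,-83,8.5],[44.1,-22.5,-3,0,0,-83,8.5],[44.1,-22.5,-3,0,0,-83,8.5],[44.1,-22.5,-3,0,0,-83,8.5],[44.1,-22.5,-3,0,0,-83,8.5],[44.1,-22.5,-3,0,0,-83,8.5],[44.1,-22.5,-3,0,0,-83,8.5]]]}}

```text
t: 1.1
tcp_pos: [0.5314, -0.2689, 0.2429]
tool_rot: [0.653, 0.757, 0.0, -0.0]
force: [0.2, -1.0, 1.0]
finger_gap: 0.991
gripper_force: 0.0
```

```bash
cat >> h.py <<'E'
import pickle
def shot(name):
    from station import manip,cams
    manip.sense(); ci=cams.camera_info("wrist"); im=cams.snapshot("wrist")
    cv2.imwrite(f"pics/{name}.png",im[:,:,::-1]); pickle.dump(ci,open(f"pics/{name}.pkl","wb"))
def load(name): return cv2.imread(f"pics/{name}.png"),pickle.load(open(f"pics/{name}.pkl","rb"))
E
python3 -c "from h import *;shot('r1')"
```

{"method": "carry_out", "body": {"targets": [[[10,0,0,0,0,0,8.5],[10,0,0,0,0,0,8.5],[10,0,0,0,0,0,8.5],[10,0,0,0,0,0,8.5],[10,0,0,0,0,0,8.5]]]}}

```text
t: 1.57
tcp_pos: [0.5159, -0.1717, 0.2432]
tool_rot: [0.655, 0.756, -0.0, 0.0]
force: [0.6, -0.9, 0.5]
finger_gap: 0.997
gripper_force: 0.0
```

Run:
```python
from h import *
shot('r2')
a,_=load('r1');b,_=load('r2')
cv2.imwrite("pics/r12.png",np.hstack([cv2.resize(a,(400,300)),cv2.resize(b,(400,300))]))
from station import manip
print(np.round(manip.sense()["tcp_pos"],4))
```

```text
[ 0.5163 -0.1729  0.2432]
```

View pics/r12.png

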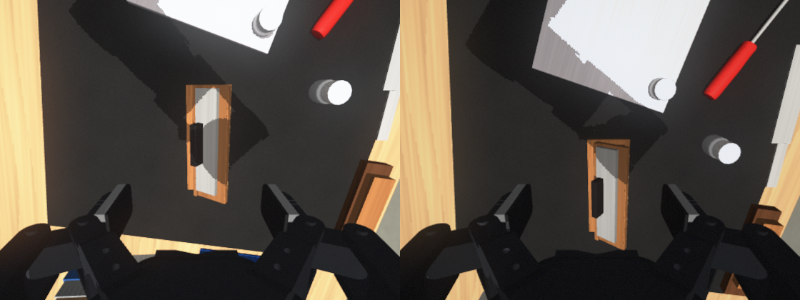

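The wrist pair shows the straightedge on the rest at ≈(290,195) in r1 and ≈(291,273) in r2, full-size pixels. I'll enlarge these.

Run:
```python
from h import *
a,_=load('r1');b,_=load('r2')
z=lambda im,x,y:cv2.resize(im[y:y+190,x:x+120],(360,570),interpolation=cv2.INTER_CUBIC)
cv2.imwrite("pics/r12z.png",np.hstack([z(a,240,108),z(b,240,180)]))
```

```text
(no output)
```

View pics/r12z.png

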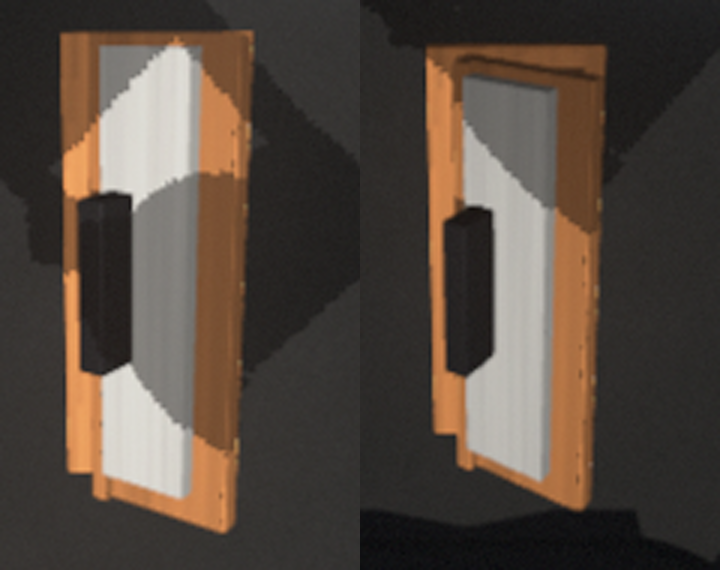

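{"method": "carry_out", "body": {"targets": [[[43,0,0,0,0,10,8.5],[43,0,0,0,0,10,8.5],[43,0,0,0,0,10,8.5],[43,0,0,0,0,10,8.5],[43,0,0,0,0,10,8.5],[43,0,0,0,0,10,8.5],[43,5,0,0,0,10,8.5],[43,5,0,0,0,10,8.5],[43,5,0,0,0,10,8.5],[43,5,0,0,0,10,8.5],[43,5,0,0,0,10,8.5],[43,5,0,0,0,10,8.5]]]}}

```text
t: 2.62
tcp_pos: [0.5072, 0.2638, 0.243]
tool_rot: [0.718, 0.696, 0.002, 0.0]
force: [0.3, -0.4, -0.1]
finger_gap: 0.994
gripper_force: 0.0
```

Upper top-face corners sit at tile1 (190,47)/(183,498) and tile2 (549,88)/(541,480). The grip top sits at tile1 (79..105, 197..375) and tile2 (445..468, 211..376). Next are two wrist views of the mould.

Run:
```python
from h import *
shot('m1')
_,A=load('r1');_,B=load('r2')
f=lambda x,y:(240+x/3-.33,108+y/3-.33); g=lambda x,y:(240+(x-360)/3-.33,180+y/3-.33)
P={"up+":((190,47),(549,88)),"up-":((183,498),(541,480)),"lo-":((102,478),(468,458)),"lo+":((100,46),(463,76)),
"g_lo+":((79,203),(445,218)),"g_up+":((105,197),(468,211)),"g_lo-":((82,372),(447,373)),"g_up-":((102,375),(468,376))}
R={}
for k,(a,b) in P.items():
    R[k],e=tri([(A,f(*a)),(B,g(*b))]); print(k,np.round(R[k]*1e3,1),round(e*1e3,1))
y=(R["up+"]-R["up-"]+R["lo+"]-R["lo-"])/2; x=(R["up+"]+R["up-"]-R["lo+"]-R["lo-"])/2
print("len",np.linalg.norm(y),"yaw",np.degrees(np.arctan2(-y[0],y[1])),"wid",np.linalg.norm(x),"slope",np.degrees(np.arctan2(x[2],np.hypot(*x[:2]))))
print("top centre",sum(R[k] for k in("up+","up-","lo+","lo-"))/4,"grip top",sum(R[k] for k in R if k[0]=="g")/4)
```

```text
up+ [ 552.3 -200.4   54. ] 0.4
up- [ 579.1 -378.2   59.8] 0.3
lo- [ 545.9 -378.7   50.6] 0.3
lo+ [ 519.2 -205.2   36.4] 0.1
g_lo+ [ 519.9 -264.6   47.3] 0.1
g_up+ [ 529.4 -261.4   44.4] 0.1
g_lo- [ 530.1 -328.2   62.7] 0.2
g_up- [ 538.5 -327.9   63.6] 0.3
len 0.1779736991555472 yaw 8.640352450538517 wid 0.0358847656301922 slope 21.957285886241767
top centre [ 0.54912173 -0.29065343  0.05019901] grip top [ 0.5294555  -0.2955323   0.05451664]
```

{"method": "carry_out", "body": {"targets": [[[10,0,0,0,0,0,8.5],[10,0,0,0,0,0,8.5],[10,0,0,0,0,0,8.5],[10,0,0,0,0,0,8.5]]]}}

```text
t: 3.0
tcp_pos: [0.5096, 0.3619, 0.2428]
tool_rot: [0.718, 0.696, 0.001, 0.0]
force: [0.5, -0.8, 0.0]
finger_gap: 0.999
gripper_force: 0.0
```

Run:
```python
from h import *
shot('m2')
T=[]
for n in('m1','m2'):
    im,ci=load(n); uv=[]
    for c in [(.5,.344,.04)]:
        p=np.linalg.inv(ci["T"])@np.r_[c,1]; q=ci["K"]@p[:3]; uv=q[:2]/q[2]
    x,y=(int(v) for v in uv-[65,95]); x=max(x,0);y=max(y,0); print(n,x,y)
    T.append(cv2.resize(im[y:y+190,x:x+130],(390,570),interpolation=cv2.INTER_CUBIC))
cv2.imwrite("pics/m12z.png",np.hstack(T))
```

```text
m1 201 14
m2 202 98
```

View pics/m12z.png

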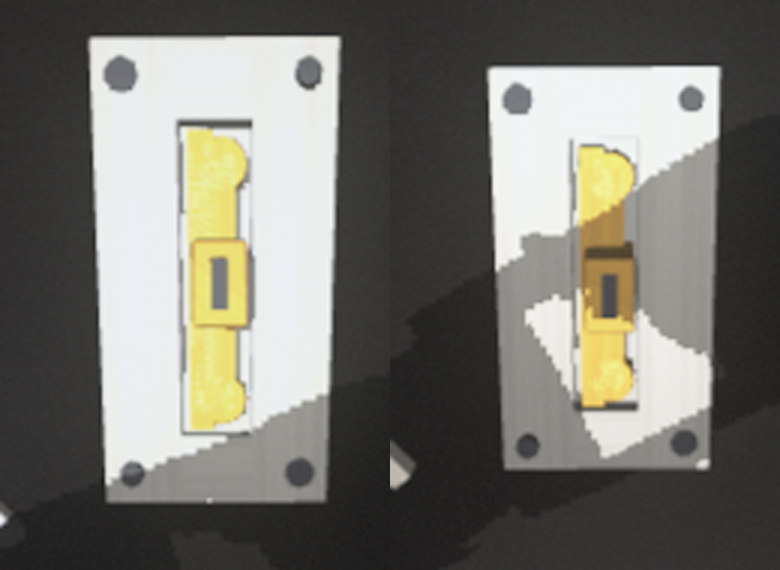

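Boss top spans tile1 (192..247, 240..327) and tile2 (583..633, 257..330). Mould top corners are tile1 (89,38),(340,37),(327,502),(107,502) and tile2 (488,67),(720,66),(711,469),(504,469). The wrist-pair heights at the rest disagree with the scene/top pair by about 11 mm, so r2 and m2 may have been taken while the arm was settling. I'll take a settled shot, then fit each object jointly over all views.

Run:
```python
from h import *
from station import cams
from scipy.optimize import least_squares
shot('m3')
a,ca=load('m2');b,cb=load('m3')
ga,gb=[cv2.cvtColor(i[90:300,190:350],6).astype('float32') for i in(a,b)]
sh=cv2.phaseCorrelate(ga,gb)[0]; print("m2->m3 px shift",np.round(sh,2),"cam move mm",np.round((cb["T"]-ca["T"])[:3,3]*1e3,2))
_,M1=load('m1');_,R1=load('r1');_,R2=load('r2');T=cams.camera_info("top");S=cams.camera_info("scene")
f=lambda x,y:(201+x/3-.33,14+y/3-.33); g=lambda x,y:(202+(x-390)/3-.33+sh[0],98+y/3-.33+sh[1])
def proj(c,p): q=c["K"]@(np.linalg.inv(c["T"])@np.r_[p,1])[:3]; return q[:2]/q[2]
def Rm(yaw,sl): 
    Y=cv2.Rodrigues(np.array([0,0,yaw]))[0]; return Y@cv2.Rodrigues(np.array([0,-sl,0.]))[0]
def fit(obs,x0,w,slope=None):
    def r(v): 
        R=Rm(v[3],v[4] if slope is None else slope)
        return np.concatenate([wt*(proj(c,R@np.array(m)+v[:3])-uv)for c,m,uv,wt in obs])
    s=least_squares(r,x0,loss='soft_l1'); 
    J=s.x; print(w,np.round(J[:3]*1e3,1),"ang",np.round(np.degrees(J[3:]),2),"rms px",round(float(np.sqrt(np.mean(s.fun**2))),2)); return s
tm=lambda x,y:(115+x/4-.375,195+y/4-.375); sm=lambda x,y:(362+(x-400)/4-.375,180+y/4-.375)
tr=lambda x,y:(330+x/4-.375,180+(y-300)/4-.375); sr=lambda x,y:(115+(x-400)/4-.375,175+(y-300)/4-.375)
mc=[(-.045,.085,0),(.045,.085,0),(.045,-.085,0),(-.045,-.085,0)]
w1=[(M1,m,f(*u),1)for m,u in zip(mc,[(89,38),(340,37),(327,502),(107,502)])]
w2=[(cb,m,g(*u),1)for m,u in zip(mc,[(488,67),(720,66),(711,469),(504,469)])]
tt=[(T,m,tm(*u),1)for m,u in zip(mc,[(76,209),(82,87),(312,88),(307,213)])]
ss=[(S,m,sm(*u),1)for m,u in zip(mc,[(725,115),(748,213),(463,190),(462,91)])]
x0=[.507,.344,.03,0,0]
for n,o in(("wrist",w1+w2),("fixed",tt+ss),("all",w1+w2+tt+ss)): fit(o,x0[:4],"mouldtop "+n,0.)
bc=[(-.008,.015,0),(.012,.015,0),(.012,-.015,0),(-.008,-.015,0)]
b1=[(M1,m,f(*u),1)for m,u in zip(bc,[(192,240),(247,240),(247,327),(192,327)])]
b2=[(cb,m,g(*u),1)for m,u in zip(bc,[(583,257),(633,257),(632,330),(583,330)])]
h=[(T,(.002,0,0),tm(187,144),1),(S,(.002,0,0),sm(606,116),1)]
for n,o in(("wrist",b1+b2),("all",b1+b2+h)): fit(o,[.507,.344,.056,0],"bosstop "+n,0.)
fl=lambda x,y:(240+x/3-.33,108+y/3-.33); gl=lambda x,y:(240+(x-360)/3-.33,180+y/3-.33)
k={"up+":(.02,.09,.008),"up-":(.02,-.09,.008),"lo-":(-.02,-.09,.008),"lo+":(-.02,.09,.008),"g1":(-.016,.035,.03),"g2":(-.004,.035,.03),"g3":(-.016,-.035,.03),"g4":(-.004,-.035,.03)}
P={"up+":((190,47),(549,88)),"up-":((183,498),(541,480)),"lo-":((102,478),(468,458)),"lo+":((100,46),(463,76)),"g1":((79,203),(445,218)),"g2":((105,197),(468,211)),"g3":((82,372),(447,373)),"g4":((102,375),(468,376))}
s1=[(R1,k[n],fl(*P[n][0]),1)for n in k]; s2=[(R2,k[n],gl(*P[n][1]),1)for n in k]
s3=[(T,k["up+"],tr(73,426),1),(T,k["up-"],tr(318,387),1),(S,k["up+"],sr(750,402),1),(S,k["up-"],sr(465,406),1)]
for n,o in(("r1",s1),("r2",s2),("wrist",s1+s2),("r1+fixed",s1+s3),("all",s1+s2+s3)):
    fit(o,[.55,-.29,.04,.14,.6],"SE origin "+n); fit(o,[.55,-.29,.04,.14],"   slope35 "+n,np.radians(35))
```

```text
m2->m3 px shift [ 0.31 -1.55] cam move mm [-0.17 -1.73 -0.33]
mouldtop wrist [507.2 344.5  30.5] ang [-1.6] rms px 0.21
mouldtop fixed [507.7 344.1  30.3] ang [-1.52] rms px 0.65
mouldtop all [507.2 344.4  30.2] ang [-1.59] rms px 0.5
bosstop wrist [506.3 344.4  53.1] ang [-1.99] rms px 0.33
bosstop all [506.3 344.4  54.3] ang [-1.99] rms px 0.51
SE origin r1 [ 553.7 -291.1   41.8] ang [ 8.7  33.24] rms px 0.82
   slope35 r1 [ 554. -291.   42.] ang [8.75] rms px 0.84
SE origin r2 [ 553.3 -288.8   45. ] ang [ 8.67 33.12] rms px 1.58
   slope35 r2 [ 553.8 -288.9   45. ] ang [8.7] rms px 1.6
SE origin wrist [ 553.7 -290.8   41.9] ang [ 8.67 33.3 ] rms px 1.34
   slope35 wrist [ 554.  -290.8   42.1] ang [8.7] rms px 1.36
SE origin r1+fixed [ 553.7 -290.2   45.6] ang [ 8.68 34.26] rms px 0.98
   slope35 r1+fixed [ 553.8 -290.2   45.7] ang [8.71] rms px 0.98
SE origin all [ 553.6 -290.    44. ] ang [ 8.67 33.73] rms px 1.33
   slope35 all [ 553.9 -290.    44.1] ang [8.7] rms px 1.34
```

The fits agree. Mould top is 30.3 mm, boss top about 54 mm, and boss centre ≈(508.3, 344.4). The straightedge origin is ≈(553.8,-290.2,44) at yaw 8.7°, with a measured slope of 33–34°. Now I descend over the boss.

{"method": "carry_out", "body": {"targets": [[[-1.6,-0.1,4,0,0,0,5],[-1.6,-0.1,8,0,0,0,5],[-1.6,-0.1,12,0,0,0,5],[-1.6,-0.1,14.2,0,0,0,5],[-1.6,-0.1,14.2,0,0,0,5],[-1.6,-0.1,14.2,0,0,0,5],[-1.6,-0.1,14.2,0,0,0,5],[-1.6,-0.1,14.2,0,0,0,5]]]}}

```text
t: 3.77
tcp_pos: [0.5086, 0.3446, 0.1037]
tool_rot: [0.719, 0.695, 0.002, 0.001]
force: [0.5, -0.5, 0.4]
finger_gap: 0.587
gripper_force: 0.0
```

```bash
python3 -c "
from station import manip;import numpy as np
s=manip.sense();print(np.round(s['tcp_pos'],4),np.round(s['tool_rot'],4),s['finger_gap'],s['force'])"
```

```text
[0.5086 0.3446 0.1037] [0.719  0.695  0.0022 0.0009] 0.5874333126337232 [ 0.46496408 -0.54350725  0.35246446]
```

{"method": "carry_out", "body": {"targets": [[[0,0,2,0,0,0,5],[0,0,3.5,0,0,0,5],[0,0,4.7,0,0,0,5],[0,0,4.7,0,0,0,5],[0,0,4.7,0,0,0,5],[0,0,4.7,0,0,0,5]]]}}

```text
t: 4.27
tcp_pos: [0.5074, 0.345, 0.0553]
tool_rot: [0.719, 0.695, 0.001, 0.0]
force: [-0.6, -0.2, 0.4]
finger_gap: 0.583
gripper_force: 0.0
```

{"method": "carry_out", "body": {"targets": [[[0,0,0,0,0,0,1],[0,0,0,0,0,0,1],[0,0,0,0,0,0,1],[0,0,0,0,0,0,1],[0,0,0,0,0,0,1],[0,0,0,0,0,0,1],[0,0,0,0,0,0,1],[0,0,0,0,0,0,1]]], "force": 50}}

```text
t: 4.93
tcp_pos: [0.5065, 0.3446, 0.0541]
tool_rot: [0.719, 0.695, -0.0, -0.0]
force: [-0.4, -1.0, -0.2]
finger_gap: 0.121
gripper_force: 0.0
```

The fingers closed to 10 mm with no force, so the grasp missed the 20 mm boss. I'll look.

Run:
```python
from h import *
from station import cams,manip
shot('g1'); a,_=load('g1'); s=cams.snapshot("scene")[:,:,::-1]; cv2.imwrite("pics/g1s.png",s)
st=manip.sense();print(np.round(st['tcp_pos'],4),st['finger_gap'],st['gripper_force'],np.round(st['force'],1))
cv2.imwrite("pics/g1v.png",np.hstack([cv2.resize(a[200:420,170:390],(400,400),interpolation=2),cv2.resize(s[150:250,362:462],(400,400),interpolation=2)]))
```

```text
[0.5065 0.3446 0.054 ] 0.11530558397326211 0.0 [ 0.2  1.  -0. ]
```

View pics/g1v.png

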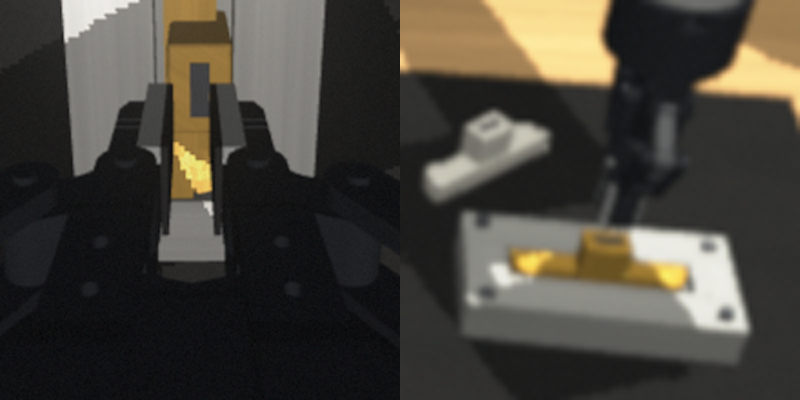

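Run:
```python
from h import *
from station import cams
_,W=load('g1');S=cams.camera_info("scene")
def proj(c,p): q=c["K"]@(np.linalg.inv(c["T"])@np.r_[p,1])[:3]; return np.round(q[:2]/q[2],1)
t=lambda p:(p-[170,200])/.55; s=lambda p:(p-[362,150])*4+[400,0]
for n,p in(("tcp",(.5065,.3446,.054)),("tip",(.5065,.3446,.035)),("boss top c",(.5083,.3444,.055)),("boss -y edge",(.508,.3294,.055)),("boss +y edge",(.508,.3594,.055))):
    print(n,"wrist tile",t(proj(W,p)),"scene tile",s(proj(S,p)))
print(np.round(W["T"],3).tolist())
p,e=tri([(W,(277,247)),(S,(417,205.5))]);print("fingertip mid seen at",np.round(p*1e3,1),"miss",e*1e3)
p,e=tri([(W,np.array((200,89))*.55+[170,200]),(S,(362+206/4,150+236/4))]);print("boss hole seen at",np.round(p*1e3,1),"miss",e*1e3)
```

```text
tcp wrist tile [192.          87.63636364] scene tile [605.6 239.2]
tip wrist tile [192.          65.09090909] scene tile [598.8 261.6]
boss top c wrist tile [198.          89.45454545] scene tile [606. 240.]
boss -y edge wrist tile [198.36363636 133.09090909] scene tile [581.6 237.6]
boss +y edge wrist tile [195.45454545  43.63636364] scene tile [630.  241.6]
[[0.999, -0.033, -0.01, 0.508], [-0.034, -0.959, -0.28, 0.416], [-0.0, 0.28, -0.96, 0.214], [0.0, 0.0, 0.0, 1.0]]
fingertip mid seen at [506.9 350.9  68.7] miss 0.9367532629310316
boss hole seen at [508.4 344.7  57.5] miss 1.0377582178775968
```

The fingertips are seen at z≈69 mm, above the boss top (triangulated 57.5), although the stated tip offset puts them at 35 mm. The picture wins. Since the closed fingers touched nothing, the tips are at 56 mm or higher, so going 24 mm lower keeps them at 32 mm or above, clear of the mould. I'll open, descend and close again.

{"method": "carry_out", "body": {"targets": [[[0,0,0,0,0,0,4.5],[0,0,0,0,0,0,4.5],[0,0,0,0,0,0,4.5],[0,0,0,0,0,0,4.5],[0,0,0.8,0,0,0,4.5],[0,0,1.6,0,0,0,4.5],[0,0,2.4,0,0,0,4.5],[0,0,2.4,0,0,0,4.5],[0,0,2.4,0,0,0,4.5],[0,0,2.4,0,0,0,4.5]]]}}

```text
t: 5.87
tcp_pos: [0.5064, 0.3446, 0.0298]
tool_rot: [0.719, 0.695, -0.0, -0.0]
force: [0.5, 0.5, 0.5]
finger_gap: 0.528
gripper_force: 0.0
```

{"method": "carry_out", "body": {"targets": [[[0,0.15,0,0,0,0,4.5],[0,0.15,0,0,0,0,1],[0,0.15,0,0,0,0,1],[0,0.15,0,0,0,0,1],[0,0.15,0,0,0,0,1],[0,0.15,0,0,0,0,1],[0,0.15,0,0,0,0,1],[0,0.15,0,0,0,0,1]]], "force": 50}}

```text
t: 6.53
tcp_pos: [0.5087, 0.3447, 0.0307]
tool_rot: [0.719, 0.695, 0.001, 0.0]
force: [0.4, -0.1, 4.9]
finger_gap: 0.216
gripper_force: 49.9
```

Gripped: the opening stopped at about 18–20 mm with 50 N. Lifting.

{"method": "carry_out", "body": {"targets": [[[0,0,-0.5,0,0,0,1],[0,0,-1.5,0,0,0,1],[0,0,-3,0,0,0,1],[0,0,-5,0,0,0,1],[0,0,-7,0,0,0,1],[0,0,-8,0,0,0,1],[0,0,-8,0,0,0,1],[0,0,-8,0,0,0,1]]]}}

```text
t: 7.2
tcp_pos: [0.5078, 0.3445, 0.1103]
tool_rot: [0.719, 0.695, 0.0, 0.0]
force: [0.6, -0.6, -2.0]
finger_gap: 0.217
gripper_force: 49.1
```

{"method": "carry_out", "body": {"targets": [[[-1.5,0.3,0,0,0,0,1],[-4,0.7,0,0,0,0,1],[-7.5,1.3,0,0,0,0,1],[-11,1.9,0,0,0,0,1],[-14.5,2.5,0,0,0,0,1],[-18,3.1,0,0,0,0,1],[-21.5,3.7,0,0,0,0,1],[-25,4.3,0,0,0,0,1],[-28,4.9,0,0,0,0,1],[-30,5.2,0,0,0,0,1],[-30.8,5.4,0,0,0,0,1],[-30.8,5.4,0,0,0,0,1]]]}}

```text
t: 8.2
tcp_pos: [0.5514, 0.0326, 0.109]
tool_rot: [0.72, 0.694, -0.001, -0.001]
force: [0.0, 0.8, -2.7]
finger_gap: 0.214
gripper_force: 49.1
```

{"method": "carry_out", "body": {"targets": [[[0,0,2,0,0,0,1],[0,0,4,0,0,0,1],[0,0,5.5,0,0,0,1],[0,0,6.5,0,0,0,1],[0,0,7.2,0,0,0,1],[0,0,7.5,0,0,0,1],[0,0,7.5,0,0,0,1],[0,0,7.5,0,0,0,1],[0,0,7.5,0,0,0,1]]]}}

```text
t: 8.95
tcp_pos: [0.5525, 0.0351, 0.0359]
tool_rot: [0.719, 0.695, 0.001, 0.001]
force: [-0.0, -0.9, -2.6]
finger_gap: 0.213
gripper_force: 49.1
```

{"method": "carry_out", "body": {"targets": [[[0,0,0.4,0,0,0,1],[0,0,0.7,0,0,0,1],[0,0,0.8,0,0,0,1],[0,0,0.9,0,0,0,1],[0,0,0.9,0,0,0,1],[0,0,0.9,0,0,0,1]]]}}

```text
t: 9.45
tcp_pos: [0.5518, 0.0349, 0.0261]
tool_rot: [0.719, 0.695, -0.0, -0.0]
force: [-0.8, -0.3, -2.6]
finger_gap: 0.213
gripper_force: 49.1
```

{"method": "carry_out", "body": {"targets": [[[0,0,0.1,0,0,0,1],[0,0,0.15,0,0,0,1],[0,0,0.15,0,0,0,1],[0,0,0.15,0,0,0,1]]]}}

```text
t: 9.78
tcp_pos: [0.552, 0.0349, 0.0247]
tool_rot: [0.719, 0.695, 0.0, 0.0]
force: [0.6, -1.3, -1.3]
finger_gap: 0.213
gripper_force: 49.2
```

{"method": "carry_out", "body": {"targets": [[[0,0,0.05,0,0,0,1],[0,0,0.1,0,0,0,1],[0,0,0.1,0,0,0,1],[0,0,0.1,0,0,0,1]]]}}

```text
t: 10.12
tcp_pos: [0.5522, 0.0349, 0.0246]
tool_rot: [0.719, 0.695, 0.0, 0.0]
force: [-1.5, -0.5, 6.1]
finger_gap: 0.214
gripper_force: 50.1
```

Contact (+6 N). Releasing and rising.

{"method": "carry_out", "body": {"targets": [[[0,0,0,0,0,0,2.5],[0,0,0,0,0,0,3.5],[0,0,0,0,0,0,4.5],[0,0,0,0,0,0,4.5],[0,0,-1,0,0,0,4.5],[0,0,-3,0,0,0,4.5],[0,0,-6,0,0,0,4.5],[0,0,-10,0,0,0,4.5],[0,0,-14,0,0,0,4.5],[0,0,-18,0,0,0,4.5],[0,0,-20,0,0,0,4.5],[0,0,-20,0,0,0,4.5]]]}}

```text
t: 11.12
tcp_pos: [0.5555, 0.0346, 0.2301]
tool_rot: [0.719, 0.695, 0.004, 0.005]
force: [0.4, 0.2, -0.0]
finger_gap: 0.524
gripper_force: 0.0
```

{"method": "carry_out", "body": {"targets": [[[0,0,0,0,0,0,4.5],[0,0,0,0,0,0,4.5],[0,0,0,0,0,0,4.5]]]}}

```text
t: 11.37
tcp_pos: [0.5504, 0.0351, 0.222]
tool_rot: [0.719, 0.695, -0.001, -0.002]
force: [0.2, 0.5, 0.6]
finger_gap: 0.527
gripper_force: 0.0
```

Run:
```python
from h import *
from station import cams,manip
shot('p1'); a,c=load('p1')
hsv=cv2.cvtColor(a,cv2.COLOR_BGR2HSV); m=cv2.inRange(hsv,(12,90,40),(35,255,255)); m[330:]=0
n,l,st,_=cv2.connectedComponentsWithStats(m); i=max(range(1,n),key=lambda i:st[i,4] if abs(st[i,0]+st[i,2]/2-280)<120 else 0)
print(st[i]); x,y,w,h=st[i,:4]; x-=25;y-=15; z=min(700//(w+50),590//(h+30)); print("crop origin",x,y,"zoom",z)
wr=cv2.resize(a[y:y+h+30,x:x+w+50],None,fx=z,fy=z,interpolation=2); cv2.imwrite("pics/p1z.png",wr); print(wr.shape)
# left (flat) side of mask, row by row -> plane z=.026 / .012
pts=[(r,np.where(l[r]==i)[0][0]) for r in range(y+15,y+15+h)]
for r,u in pts[::8]: print(r,u,np.round(onz(c,(u-.5,r),.026)*1e3,1)[:2])
s=manip.sense();print(np.round(s['tcp_pos'],4),s['t'])
```

```text
[ 268  133   19   92 1425]
crop origin 243 118 zoom 4
(488, 276, 3)
133 268 [542.7  89.3]
141 268 [542.4  80.5]
149 268 [542.   71.5]
157 268 [541.7  62.4]
165 268 [541.3  53.2]
173 268 [540.9  43.8]
181 268 [540.5  34.4]
189 268 [540.1  24.7]
197 268 [539.7  14.9]
205 268 [539.3   5. ]
213 269 [540.1  -5.1]
221 268 [538.5 -15.3]
[0.5505 0.0351 0.2218] 11.4167
```

View pics/p1z.png

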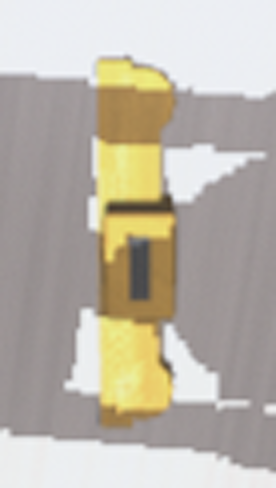

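The guard lies upright on the plate, flat face on the left (robot) side along tile x≈97–103. In world coordinates that is the line x≈542.7→538.5 mm for y 89→-15, yaw ≈ -2.2°. Next I compute the tilted approach to the straightedge grip.

```bash
cat > mv.py <<'E'
import numpy as np
from scipy.spatial.transform import Rotation as R
from station import manip
def se(yaw,pitch): # tool rotation to grip straightedge (tool x=Y, y=X, z=-Z)
    M=(R.from_euler('z',yaw,degrees=True)*R.from_euler('y',-pitch,degrees=True)).as_matrix()
    return R.from_matrix(np.c_[M[:,1],M[:,0],-M[:,2]]),M
def delta(p,Rt):
    s=manip.sense(); C=R.from_quat(s["tool_rot"])
    print("t",round(s["t"],2),"tcp",np.round(s["tcp_pos"],4),"shift cm",np.round(C.inv().apply(np.array(p)-s["tcp_pos"])*100,2),"turn deg",np.round((C.inv()*Rt).as_rotvec(degrees=True),2),"force",np.round(s["force"],1))
E
python3 - <<'E'
from mv import *
Rt,M=se(8.7,35); O=np.array([.5538,-.2902,.044])
g=O+M@[-.010,0,.013]; a=O+M@[-.010,0,.093]; print(g,a); delta(a,Rt)
E
```

```text
[ 0.53833203 -0.29256693  0.04891321] [ 0.49297389 -0.2995077   0.11444538]
t 11.42 tcp [0.5505 0.0351 0.2218] shift cm [-33.63  -4.6   10.74] turn deg [-35.13   3.19 -10.28] force [-0.2  0.  -0. ]
```

{"method": "carry_out", "body": {"targets": [[[-3,-0.4,1,-3,0.3,-1,3.2],[-7,-1,2.2,-7,0.6,-2,3.2],[-11,-1.5,3.5,-11,1,-3.2,3.2],[-15,-2,4.8,-16,1.5,-4.7,3.2],[-19,-2.6,6,-20,1.8,-5.9,3.2],[-23,-3.1,7.3,-25,2.3,-7.3,3.2],[-27,-3.7,8.6,-29,2.6,-8.5,3.2],[-31,-4.2,9.8,-33,3,-9.7,3.2],[-33.6,-4.6,10.7,-35.1,3.2,-10.3,3.2],[-33.6,-4.6,10.7,-35.1,3.2,-10.3,3.2],[-33.6,-4.6,10.7,-35.1,3.2,-10.3,3.2],[-33.6,-4.6,10.7,-35.1,3.2,-10.3,3.2]]]}}

```text
t: 12.42
tcp_pos: [0.5042, -0.2389, 0.1301]
tool_rot: [0.62, 0.724, 0.231, 0.196]
force: [0.5, -0.1, -0.3]
finger_gap: 0.376
gripper_force: 0.0
```

Run:
```python
from mv import *
from h import *
Rt,M=se(8.7,35); O=np.array([.5538,-.2902,.044])
delta(O+M@[-.010,0,.013],Rt)
shot('s1')
im,c=load('s1')
def proj(p): q=c["K"]@(np.linalg.inv(c["T"])@np.r_[p,1])[:3]; return q[:2]/q[2]
# predicted model outlines drawn for checking the pose
k=lambda L:np.array([proj(O+M@np.array(m)) for m in L])
o=[k([(-.02,-.09,.008),(.02,-.09,.008),(.02,.09,.008),(-.02,.09,.008)]),k([(-.016,-.035,.03),(-.004,-.035,.03),(-.004,.035,.03),(-.016,.035,.03)])]
print([np.round(q).tolist() for q in o])
v=cv2.resize(im,None,fx=2,fy=2,interpolation=2)
for q in o: cv2.polylines(v,[np.int32(q*2+1)],True,(0,0,255),1)
cx,cy=np.int32(k([(-.01,0,.03)])[0]*2); x=max(cx-300,0);y=max(min(cy-300,240),0); print(x,y)
cv2.imwrite("pics/s1v.png",v[y:y+600,x:x+600])
```

```text
t 12.42 tcp [ 0.5042 -0.2389  0.1301] shift cm [-5.86 -2.61  8.08] turn deg [ 0.23 -0.29  0.11] force [ 0.5 -0.1 -0.3]
[[[238.0, 354.0], [279.0, 354.0], [281.0, 168.0], [231.0, 168.0]], [[238.0, 319.0], [252.0, 319.0], [250.0, 242.0], [235.0, 242.0]]]
187 240
```

View pics/s1v.png

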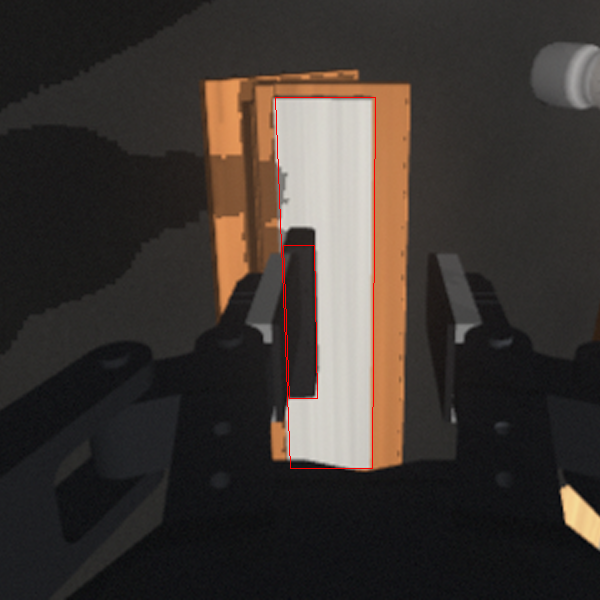

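The overlay of the fitted model matches the straightedge and grip within about 1 px, so the pose is good. The arm stopped about 6 cm short because of speed limiting. I finish the approach laterally first.

{"method": "carry_out", "body": {"targets": [[[-2,-0.9,0,0,0,0,3.2],[-4,-1.8,0,0,0,0,3.2],[-5.9,-2.6,0,0,0,0,3.2],[-5.9,-2.6,2,0,0,0,3.2],[-5.9,-2.6,4,0,0,0,3.2],[-5.9,-2.6,4,0,0,0,3.2],[-5.9,-2.6,4,0,0,0,3.2],[-5.9,-2.6,4,0,0,0,3.2]]]}}

```text
t: 13.13
tcp_pos: [0.5156, -0.2995, 0.0833]
tool_rot: [0.621, 0.724, 0.229, 0.196]
force: [-0.6, 0.1, -0.5]
finger_gap: 0.375
gripper_force: 0.0
```

Run:
```python
from mv import *
Rt,M=se(8.7,35); O=np.array([.5538,-.2902,.044])
delta(O+M@[-.010,0,.013],Rt)
```

```text
t 13.13 tcp [ 0.5156 -0.2995  0.0833] shift cm [ 0.34 -0.06  4.16] turn deg [ 0.14 -0.06  0.03] force [-0.6  0.1 -0.5]
```

{"method": "carry_out", "body": {"targets": [[[0.3,-0.1,1.2,0,0,0,3.2],[0.3,-0.1,2.4,0,0,0,3.2],[0.3,-0.1,3.3,0,0,0,3.2],[0.3,-0.1,3.8,0,0,0,3.2],[0.3,-0.1,4.1,0,0,0,3.2],[0.3,-0.1,4.1,0,0,0,3.2],[0.3,-0.1,4.1,0,0,0,3.2],[0.3,-0.1,4.1,0,0,0,3.2]]]}}

```text
t: 13.8
tcp_pos: [0.5381, -0.2941, 0.05]
tool_rot: [0.621, 0.723, 0.229, 0.198]
force: [0.5, -0.1, 0.0]
finger_gap: 0.37
gripper_force: 0.0
```

{"method": "carry_out", "body": {"targets": [[[0,0,0,0,0,0,0.4],[0,0,0,0,0,0,0.4],[0,0,0,0,0,0,0.4],[0,0,0,0,0,0,0.4],[0,0,0,0,0,0,0.4],[0,0,0,0,0,0,0.4],[0,0,0,0,0,0,0.4]]], "force": 60}}

```text
t: 14.38
tcp_pos: [0.5382, -0.2939, 0.0496]
tool_rot: [0.621, 0.723, 0.229, 0.197]
force: [0.0, 0.1, 0.0]
finger_gap: 0.047
gripper_force: 0.0
```

It missed again for the same reason: the tips stand about 16–20 mm behind the reported TCP instead of ahead of it. The closed tips touched nothing, so they are at or above the grip top (SE z≥30), and a further 19 mm is safe.

{"method": "carry_out", "body": {"targets": [[[0,0,0,0,0,0,3.2],[0,0,0,0,0,0,3.2],[0,0,0,0,0,0,3.2],[0,0,0,0,0,0,3.2],[0,0,0.5,0,0,0,3.2],[0,0,1,0,0,0,3.2],[0,0,1.4,0,0,0,3.2],[0,0,1.7,0,0,0,3.2],[0,0,1.9,0,0,0,3.2],[0,0,1.9,0,0,0,3.2],[0,0,1.9,0,0,0,3.2]]]}}

```text
t: 15.3
tcp_pos: [0.5491, -0.292, 0.0338]
tool_rot: [0.621, 0.724, 0.229, 0.197]
force: [0.6, -0.5, 0.6]
finger_gap: 0.374
gripper_force: 0.0
```

{"method": "carry_out", "body": {"targets": [[[0,0,0,0,0,0,0.4],[0,0,0,0,0,0,0.4],[0,0,0,0,0,0,0.4],[0,0,0,0,0,0,0.4],[0,0,0,0,0,0,0.4],[0,0,0,0,0,0,0.4],[0,0,0,0,0,0,0.4]]], "force": 70}}

```text
t: 15.88
tcp_pos: [0.5486, -0.2924, 0.0342]
tool_rot: [0.621, 0.723, 0.229, 0.197]
force: [-5.3, -0.9, 4.0]
finger_gap: 0.121
gripper_force: 70.9
```

Run:
```python
from mv import *
Rt,M=se(8.7,35); O=np.array([.5538,-.2902,.044]); s=manip.sense()
print("tcp in SE frame mm",np.round(M.T@(s["tcp_pos"]-O)*1e3,1),s["finger_gap"],s["gripper_force"]); delta(O,Rt)
```

```text
tcp in SE frame mm [-10.1  -1.4  -4.9] 0.12051673677334476 70.91383695602417
t 15.88 tcp [ 0.5486 -0.2924  0.0342] shift cm [ 0.14  1.01 -0.49] turn deg [0.17 0.06 0.05] force [-5.3 -0.9  4. ]
```

Gripped (70 N, 12 mm grip). Lifting along the slope normal.

{"method": "carry_out", "body": {"targets": [[[0,0,-0.3,0,0,0,0.4],[0,0,-1,0,0,0,0.4],[0,0,-2,0,0,0,0.4],[0,0,-3.5,0,0,0,0.4],[0,0,-5,0,0,0,0.4],[0,0,-7,0,0,0,0.4],[0,0,-9,0,0,0,0.4],[0,0,-10,0,0,0,0.4],[0,0,-10,0,0,0,0.4],[0,0,-10,0,0,0,0.4]]]}}

```text
t: 16.72
tcp_pos: [0.4917, -0.3012, 0.1164]
tool_rot: [0.621, 0.723, 0.229, 0.198]
force: [-0.8, -0.1, -4.4]
finger_gap: 0.116
gripper_force: 69.8
```

Run:
```python
from mv import *
Rt,M=se(-2.0,0); delta([.500,.035,.110],Rt)
s=manip.sense();print(s["finger_gap"],s["gripper_force"])
```

```text
t 16.72 tcp [ 0.4917 -0.3012  0.1164] shift cm [33.11  4.5   3.87] turn deg [35.11 -3.17 10.4 ] force [-0.8 -0.1 -4.4]
0.11606542483085718 69.79290246963501
```

{"method": "carry_out", "body": {"targets": [[[2,0.3,0.2,2,-0.2,0.6,0.4],[5,0.7,0.6,5,-0.5,1.6,0.4],[8.5,1.2,1,9,-0.8,2.7,0.4],[12,1.6,1.4,13,-1.1,3.8,0.4],[15.5,2.1,1.8,16.5,-1.5,4.9,0.4],[19,2.6,2.2,20,-1.8,6,0.4],[22.5,3,2.6,24,-2.1,7,0.4],[26,3.5,3,28,-2.5,8.2,0.4],[29,3.9,3.4,31,-2.8,9.1,0.4],[31.5,4.3,3.7,33.5,-3,9.9,0.4],[33.1,4.5,3.9,35.1,-3.2,10.4,0.4],[33.1,4.5,3.9,35.1,-3.2,10.4,0.4]]]}}

```text
t: 17.72
tcp_pos: [0.5029, 0.0043, 0.109]
tool_rot: [0.72, 0.694, -0.001, 0.001]
force: [2.0, 0.5, -3.9]
finger_gap: 0.118
gripper_force: 69.6
```

{"method": "carry_out", "body": {"targets": [[[0,0,0,0,0,0,0.4],[0,0,0,0,0,0,0.4],[0,0,0,0,0,0,0.4]]]}}

```text
t: 17.97
tcp_pos: [0.4993, 0.0051, 0.1085]
tool_rot: [0.718, 0.696, -0.0, -0.001]
force: [0.0, -1.6, -4.0]
finger_gap: 0.122
gripper_force: 69.6
```

Run:
```python
from mv import *
Rt,M=se(-2.0,0); delta([.500,.035,.020],Rt)
```

```text
t 17.97 tcp [0.4993 0.0051 0.1085] shift cm [ 2.97 -0.    8.85] turn deg [-0.14 -0.08  0.15] force [ 0.  -1.6 -4. ]
```

{"method": "carry_out", "body": {"targets": [[[1.5,0,1,0,0,0,0.4],[3,0,2.5,0,0,0,0.4],[3,0,4.5,0,0,0,0.4],[3,0,6.5,0,0,0,0.4],[3,0,8,0,0,0,0.4],[3,0,8.8,0,0,0,0.4],[3,0,8.8,0,0,0,0.4],[3,0,8.8,0,0,0,0.4],[3,0,8.8,0,0,0,0.4]]]}}

```text
t: 18.72
tcp_pos: [0.5018, 0.0332, 0.0219]
tool_rot: [0.72, 0.694, 0.001, 0.0]
force: [0.7, -0.2, -3.8]
finger_gap: 0.117
gripper_force: 69.5
```

{"method": "carry_out", "body": {"targets": [[[0,0,0.4,0,0,0,0.4],[0,0,0.7,0,0,0,0.4],[0,0,0.9,0,0,0,0.4],[0,0,0.9,0,0,0,0.4],[0,0,0.9,0,0,0,0.4],[0,0,0.9,0,0,0,0.4]]]}}

```text
t: 19.22
tcp_pos: [0.5012, 0.0342, 0.0124]
tool_rot: [0.719, 0.695, 0.0, -0.0]
force: [1.0, -0.6, -3.5]
finger_gap: 0.116
gripper_force: 69.6
```

{"method": "carry_out", "body": {"targets": [[[0,0,0.15,0,0,0,0.4],[0,0,0.3,0,0,0,0.4],[0,0,0.3,0,0,0,0.4],[0,0,0.3,0,0,0,0.4]]]}}

```text
t: 19.55
tcp_pos: [0.501, 0.0341, 0.0092]
tool_rot: [0.719, 0.695, 0.0, -0.0]
force: [0.3, 0.2, -4.6]
finger_gap: 0.121
gripper_force: 69.6
```

{"method": "carry_out", "body": {"targets": [[[0,0,0.07,0,0,0,0.4],[0,0,0.15,0,0,0,0.4],[0,0,0.15,0,0,0,0.4],[0,0,0.15,0,0,0,0.4]]]}}

```text
t: 19.88
tcp_pos: [0.5012, 0.034, 0.0078]
tool_rot: [0.719, 0.695, 0.0, -0.0]
force: [-0.6, 0.6, -4.5]
finger_gap: 0.119
gripper_force: 69.6
```

{"method": "carry_out", "body": {"targets": [[[0,0,0.05,0,0,0,0.4],[0,0,0.1,0,0,0,0.4],[0,0,0.1,0,0,0,0.4],[0,0,0.1,0,0,0,0.4]]]}}

```text
t: 20.22
tcp_pos: [0.5012, 0.0341, 0.0076]
tool_rot: [0.719, 0.695, 0.0, 0.0]
force: [-3.5, 0.2, 6.2]
finger_gap: 0.116
gripper_force: 71.0
```

{"method": "carry_out", "body": {"targets": [[[0,0,0.05,0,0,0,0.4],[0,0,0.1,0,0,0,0.4],[0,0,0.1,0,0,0,0.4],[0,0,0.1,0,0,0,0.4]]]}}

```text
t: 20.55
tcp_pos: [0.5012, 0.0341, 0.0076]
tool_rot: [0.719, 0.695, 0.0, 0.0]
force: [-3.3, -0.5, 14.8]
finger_gap: 0.119
gripper_force: 72.2
```

Seated on the plate (+15 N). I ease the load, then slide towards the guard's face, about 9 mm away, and a few mm past it so that the guard aligns against the edge.

{"method": "carry_out", "body": {"targets": [[[0,0,-0.13,0,0,0,0.4],[0,0.15,-0.13,0,0,0,0.4],[0,0.3,-0.13,0,0,0,0.4],[0,0.45,-0.13,0,0,0,0.4],[0,0.6,-0.13,0,0,0,0.4],[0,0.75,-0.13,0,0,0,0.4],[0,0.9,-0.13,0,0,0,0.4],[0,1.05,-0.13,0,0,0,0.4],[0,1.2,-0.13,0,0,0,0.4],[0,1.3,-0.13,0,0,0,0.4],[0,1.4,-0.13,0,0,0,0.4],[0,1.4,-0.13,0,0,0,0.4]]]}}

```text
t: 21.55
tcp_pos: [0.5014, 0.0342, 0.008]
tool_rot: [0.718, 0.696, -0.009, -0.01]
force: [-22.2, -6.4, 28.5]
finger_gap: 0.121
gripper_force: 74.0
```

Run:
```python
from h import *
from station import manip,cams
s=manip.sense();print(np.round(s['tcp_pos'],4),np.round(s['force'],1),s['finger_gap'])
shot('f1'); im,c=load('f1'); cv2.imwrite("pics/f1t.png",cams.snapshot("top")[:,:,::-1])
def bl(c,p): q=c["K"]@(np.linalg.inv(c["T"])@np.r_[p,1])[:3]; return q[:2]/q[2]
# brass left border at bar height in wrist and top view
hsv=cv2.cvtColor(im,cv2.COLOR_BGR2HSV); m=cv2.inRange(hsv,(12,90,30),(35,255,255)); m[350:]=0
n,l,st,_=cv2.connectedComponentsWithStats(m); 
for i in range(1,n):
    if st[i,4]>150: print("brass blob",st[i])
```

```text
[0.5014 0.0342 0.008 ] [-22.2  -6.4  28.5] 0.12144305310302311
brass blob [ 344  147   74  164 7667]
```

The TCP has not moved and the force has built up to -22 N in x and +28 N in z, so something blocks the slide. I use one composite picture (wrist, scene, top) to see what.

Run:
```python
from h import *
from station import cams
w,_=load('f1'); t=cv2.imread("pics/f1t.png"); s=cams.snapshot("scene")[:,:,::-1]; cv2.imwrite("pics/f1s.png",s)
A=cv2.resize(w[100:380,200:440],(514,600),interpolation=2)
B=cv2.resize(s[150:265,215:350],(286,244),interpolation=2)   # x2.12
C=cv2.resize(t[165:275,215:330],(286,274),interpolation=2)
R=np.vstack([B,C,np.zeros((600-518,286,3),'uint8')])
cv2.imwrite("pics/f1v.png",np.hstack([A,R]))
```

```text
(no output)
```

View pics/f1v.png

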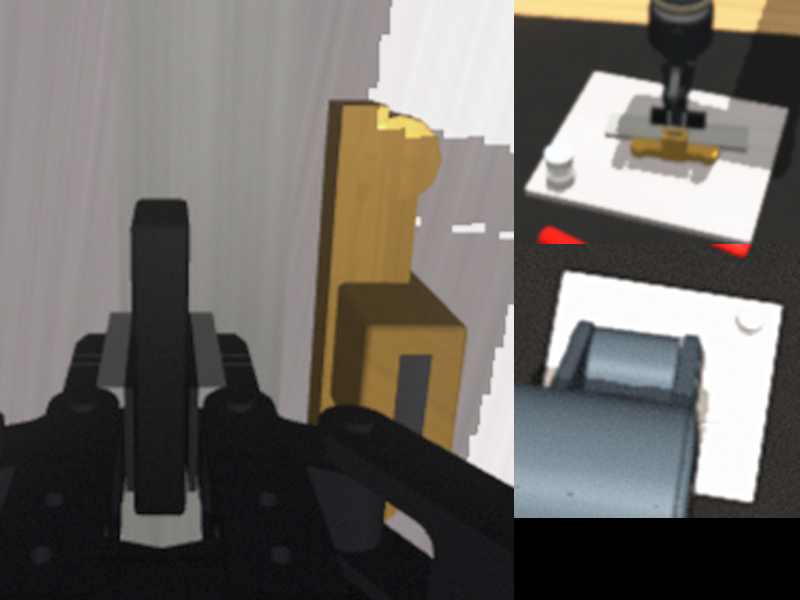

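The wrist tile shows the straightedge edge (≈305) still short of the guard's face (≈320–330), and the gripper's right-hand knuckle (≈350,420) against the boss. Holding it this way, the linkage hits the boss. I'll back off at once, pull 15 mm away and release. Then I'll turn the gripper 90° and push the grip's back face with both fingers as a fork.

{"method": "carry_out", "body": {"targets": [[[0,-0.5,0,0,0,0,0.4],[0,-1,0,0,0,0,0.4],[0,-1.4,0,0,0,0,0.4],[0,-1.7,0,0,0,0,0.4],[0,-2,0,0,0,0,0.4],[0,-2.3,0,0,0,0,0.4],[0,-2.6,0,0,0,0,0.4],[0,-2.9,0,0,0,0,0.4],[0,-2.9,0,0,0,0,0.4],[0,-2.9,0,0,0,0,0.4]]]}}

```text
t: 22.53
tcp_pos: [0.4892, 0.0339, 0.0076]
tool_rot: [0.719, 0.695, 0.002, 0.002]
force: [4.8, -0.5, 4.9]
finger_gap: 0.124
gripper_force: 70.9
```

{"method": "carry_out", "body": {"targets": [[[0,0,0,0,0,0,1.8],[0,0,0,0,0,0,2.4],[0,0,0,0,0,0,2.4],[0,0,0,0,0,0,2.4],[0,0,-1,0,0,0,2.4],[0,0,-3,0,0,0,2.4],[0,0,-6,0,0,0,2.4],[0,0,-9,0,0,0,2.4],[0,0,-12,0,0,0,2.4],[0,0,-15,0,0,0,2.4],[0,0,-16,0,0,0,2.4],[0,0,-16,0,0,0,2.4]]]}}

```text
t: 23.53
tcp_pos: [0.4877, 0.0344, 0.1706]
tool_rot: [0.719, 0.695, 0.002, 0.002]
force: [1.8, 0.2, -0.3]
finger_gap: 0.282
gripper_force: 0.0
```

{"method": "carry_out", "body": {"targets": [[[0,0,0,0,0,0,2.4],[0,0,0,0,0,0,2.4],[0,0,0,0,0,0,2.4]]]}}

```text
t: 23.78
tcp_pos: [0.4848, 0.0347, 0.1659]
tool_rot: [0.719, 0.695, -0.001, -0.002]
force: [-0.6, 0.6, -0.3]
finger_gap: 0.281
gripper_force: 0.0
```

Run:
```python
from h import *
from mv import *
s=manip.sense();print(round(s['t'],2),np.round(s['tcp_pos'],4),np.round(s['tool_rot'],3),np.round(s['force'],1))
shot('k1'); im,c=load('k1')
hsv=cv2.cvtColor(im,cv2.COLOR_BGR2HSV)
m=cv2.inRange(hsv,(12,90,30),(35,255,255)); n,l,st,_=cv2.connectedComponentsWithStats(m)
i=1+np.argmax(st[1:,4]); print("brass",st[i])
pts=[]
for r in range(st[i,1]+3,st[i,1]+st[i,3]-3):
    u=np.where(l[r]==i)[0][0]; pts.append(onz(c,(u-.5,r),.026)[:2])
pts=np.array(pts); k=np.polyfit(pts[:,1],pts[:,0],1); k=np.polyfit(*(pts[abs(np.polyval(k,pts[:,1])-pts[:,0])<1.5e-3].T[::-1]),1)
print("guard face x at y=.035: %.4f slope deg %.2f; y range %.4f %.4f"%(np.polyval(k,.035),np.degrees(np.arctan(k[0])),pts[0,1],pts[-1,1]))
# grip: dark blob close to expected place
e=np.linalg.inv(c["T"])@np.r_[s['tcp_pos'][0],.035,.042,1]; q=c["K"]@e[:3]; q=q[:2]/q[2]; print("expected grip px",q)
d=(im.max(2)<60).astype('uint8'); n,l,st,_=cv2.connectedComponentsWithStats(d)
for j in range(1,n):
    if st[j,4]>200: print("dark",st[j])
```

```text
23.78 [0.4848 0.0347 0.1659] [ 0.719  0.695 -0.001 -0.002] [-0.6  0.6 -0.3]
brass [    0     0    94   390 20986]
guard face x at y=.035: 0.2049 slope deg 16.12; y range 0.2077 -0.1988
expected grip px [275.77909626 194.73703792]
dark [     0      0    560    420 151711]
dark [274 157  11  72 563]
```

```bash
cat > meas.py <<'E'
from h import *
def blob(mask,px,mx):
    n,l,st,ce=cv2.connectedComponentsWithStats(mask)
    ok=[j for j in range(1,n) if 150<st[j,4]<mx]; j=min(ok,key=lambda j:np.hypot(*(ce[j]-px))); return l==j,st[j]
def px(c,p): q=c["K"]@(np.linalg.inv(c["T"])@np.r_[p,1])[:3]; return q[:2]/q[2]
def run(name,g=(.552,.035),k=(.485,.035)):
    im,c=load(name); hsv=cv2.cvtColor(im,cv2.COLOR_BGR2HSV)
    b,s=blob(cv2.inRange(hsv,(12,90,30),(35,255,255)),px(c,(*g,.03)),15000); print("brass",s)
    P=lambda m,z:np.array([onz(c,(u,v),z)[:2] for v,u in np.argwhere(m)])
    q=P(b,.026); 
    # per 4 mm slice in y: smallest x = flat face (top edge, z=26)
    ys=np.arange(q[:,1].min()+.008,q[:,1].max()-.008,.004); f=np.array([(y,np.sort(q[abs(q[:,1]-y)<.002][:,0])[1]) for y in ys if (abs(q[:,1]-y)<.002).sum()>4])
    a=np.polyfit(f[:,0],f[:,1],1); r=abs(np.polyval(a,f[:,0])-f[:,1])<.0015; a=np.polyfit(f[r,0],f[r,1],1)
    print("face x(y=.035) %.1f mm, yaw %.2f deg, y %.1f..%.1f"%(np.polyval(a,.035)*1e3,-np.degrees(np.arctan(a[0])),q[:,1].min()*1e3,q[:,1].max()*1e3))
    d,s=blob((im.max(2)<60).astype('uint8'),px(c,(*k,.042)),4000); print("grip",s)
    w=P(d,.042); m=w.mean(0); e=np.linalg.eigh(np.cov((w-m).T))[1][:,1]; e*=np.sign(e[1]); 
    print("grip c %.1f %.1f yaw %.2f  x %.1f..%.1f y %.1f..%.1f"%(*m*1e3,np.degrees(np.arctan2(-e[0],e[1])),w[:,0].min()*1e3,w[:,0].max()*1e3,w[:,1].min()*1e3,w[:,1].max()*1e3))
E
python3 -c "
from meas import run
run('k1')"
```

```text
brass [ 328  133   32  107 2233]
face x(y=.035) 539.5 mm, yaw -2.38 deg, y -18.9..89.4
grip [274 157  11  72 563]
grip c 487.7 32.0 yaw -0.10  x 482.0..493.6 y 1.2..70.7
```

The guard's face is at x≈540–541 mm with yaw -2.4°. The grip's back face is at x≈482 mm, centre y≈32, leaving a gap of about 22 mm. I'll turn the tool and go behind the grip.

{"method": "carry_out", "body": {"targets": [[[0,0,0,0,0,7,4.4],[0,0,0,0,0,14,4.4],[0,0,0,0,0,21,4.4],[0,0,0,0,0,28,4.4],[0,0,0,0,0,35,4.4],[0,0,0,0,0,42,4.4],[0,0,0,0,0,49,4.4],[0,0,0,0,0,56,4.4],[0,-1,0,0,0,63,4.4],[0,-1.5,0,0,0,70,4.4],[0,-2,0,0,0,77,4.4],[0,-2.6,0,0,0,84,4.4]]]}}

```text
t: 24.83
tcp_pos: [0.4593, 0.0355, 0.166]
tool_rot: [0.999, 0.032, -0.001, -0.001]
force: [-0.6, 0.1, -1.1]
finger_gap: 0.517
gripper_force: 0.0
```

{"method": "carry_out", "body": {"targets": [[[0,0,1,0,0,6.4,4.4],[0,0,3,0,0,6.4,4.4],[0,0,5,0,0,6.4,4.4],[0,0,7,0,0,6.4,4.4],[0,0,7,0,0,6.4,4.4],[0,0,7,0,0,6.4,4.4],[0,0,7,0,0,6.4,4.4]]]}}

```text
t: 25.42
tcp_pos: [0.4603, 0.0354, 0.0971]
tool_rot: [1.0, -0.021, -0.0, -0.0]
force: [-0.2, -0.3, 0.4]
finger_gap: 0.52
gripper_force: 0.0
```

```bash
cat >> mv.py <<'E'
def fork(yaw):
    a=np.radians(yaw); x=np.array([np.cos(a),np.sin(a),0]); z=np.array([0,0,-1.]); return R.from_matrix(np.c_[x,np.cross(z,x),z])
E
python3 - <<'E'
from mv import *
delta([.459,.032,.006],fork(-2.3)); print(np.round(manip.sense()["q"],2))
E
```

```text
t 25.42 tcp [0.4603 0.0354 0.0971] shift cm [-0.11  0.35  9.11] turn deg [-0.03  0.04 -0.08] force [-0.2 -0.3  0.4]
[-0.17  0.51  1.94  0.    0.69  1.45]
```

{"method": "carry_out", "body": {"targets": [[[-0.4,0.3,2,0,0,0,4.4],[-0.4,0.3,4,0,0,0,4.4],[-0.4,0.3,6,0,0,0,4.4],[-0.4,0.3,7.5,0,0,0,4.4],[-0.4,0.3,8.5,0,0,0,4.4],[-0.4,0.3,9,0,0,0,4.4],[-0.4,0.3,9,0,0,0,4.4],[-0.4,0.3,9,0,0,0,4.4],[-0.4,0.3,9,0,0,0,4.4]]]}}

```text
t: 26.17
tcp_pos: [0.4569, 0.0326, 0.008]
tool_rot: [1.0, -0.021, 0.001, -0.0]
force: [-0.2, 0.6, -0.4]
finger_gap: 0.514
gripper_force: 0.0
```

{"method": "carry_out", "body": {"targets": [[[0.4,0,0,0,0,0,4.4],[0.8,0,0,0,0,0,4.4],[1.1,0,0,0,0,0,4.4],[1.3,0,0,0,0,0,4.4],[1.5,0,0,0,0,0,4.4],[1.7,0,0,0,0,0,4.4],[1.9,0,0,0,0,0,4.4],[2.1,0,0,0,0,0,4.4],[2.3,0,0,0,0,0,4.4],[2.5,0,0,0,0,0,4.4],[2.5,0,0,0,0,0,4.4],[2.5,0,0,0,0,0,4.4]]]}}

```text
t: 27.17
tcp_pos: [0.4788, 0.0321, 0.0069]
tool_rot: [1.0, -0.021, -0.002, -0.001]
force: [-3.9, 1.7, 2.1]
finger_gap: 0.513
gripper_force: 2.0
```

Run:
```python
from meas import *
shot('k2')
try: run('k2',k=(.492,.033))
except Exception as e: print(e)
from station import manip; s=manip.sense(); print(np.round(s['tcp_pos'],4),np.round(s['force'],1))
```

```text
brass [  138    81   248    60 11204]
face x(y=.035) 540.6 mm, yaw -1.71 deg, y -19.4..89.6
min() iterable argument is empty
[0.4794 0.032  0.0069] [-2.9 -0.1  1. ]
```

Pushing force is -3 to -4 N in x, so the straightedge is sliding. I'll continue until the guard itself is seen to move.

{"method": "carry_out", "body": {"targets": [[[0.2,0,0,0,0,0,4.4],[0.4,0,0,0,0,0,4.4],[0.6,0,0,0,0,0,4.4],[0.8,0,0,0,0,0,4.4],[1,0,0,0,0,0,4.4],[1.2,0,0,0,0,0,4.4],[1.4,0,0,0,0,0,4.4],[1.5,0,0,0,0,0,4.4],[1.6,0,0,0,0,0,4.4],[1.6,0,0,0,0,0,4.4]]]}}

```text
t: 28.05
tcp_pos: [0.4962, 0.0311, 0.007]
tool_rot: [1.0, -0.021, -0.001, -0.0]
force: [-4.1, 0.7, -0.1]
finger_gap: 0.517
gripper_force: 2.2
```

Run:
```python
from meas import *
shot('k3')
try: run('k3',g=(.553,.035))
except Exception as e: print(e)
from station import manip; s=manip.sense(); print(np.round(s['tcp_pos'],4),np.round(s['force'],1))
```

```text
brass [  141   122   241    54 10258]
face x(y=.035) 542.5 mm, yaw -2.33 deg, y -19.4..90.0
min() iterable argument is empty
[0.4963 0.0311 0.007 ] [-5.1 -0.4  0. ]
```

The guard's face moved 540.6→542.5 mm and its yaw now equals the tool's (-2.3°), so contact is made. I push 8 mm more for full alignment.

{"method": "carry_out", "body": {"targets": [[[0.1,0,0,0,0,0,4.4],[0.2,0,0,0,0,0,4.4],[0.3,0,0,0,0,0,4.4],[0.4,0,0,0,0,0,4.4],[0.5,0,0,0,0,0,4.4],[0.6,0,0,0,0,0,4.4],[0.7,0,0,0,0,0,4.4],[0.8,0,0,0,0,0,4.4],[0.8,0,0,0,0,0,4.4],[0.8,0,0,0,0,0,4.4]]]}}

```text
t: 28.93
tcp_pos: [0.5055, 0.0306, 0.0072]
tool_rot: [1.0, -0.021, 0.0, -0.0]
force: [-3.8, -0.1, -1.3]
finger_gap: 0.514
gripper_force: 1.6
```

Run:
```python
from meas import *
shot('k4')
try: run('k4',g=(.56,.035))
except Exception as e: print(e)
from station import manip; s=manip.sense(); print(np.round(s['tcp_pos'],4),np.round(s['force'],1))
```

```text
brass [  142   122   240    54 10224]
face x(y=.035) 551.7 mm, yaw -2.34 deg, y -20.0..89.5
min() iterable argument is empty
[0.5055 0.0305 0.0071] [-3.5  0.8 -0.6]
```

The guard moved rigidly with the tool (9.2 mm each). Retreating backwards, then up.

{"method": "carry_out", "body": {"targets": [[[-0.3,0,0,0,0,0,4.4],[-1,0,0,0,0,0,4.4],[-2,0,0,0,0,0,4.4],[-3,0,0,0,0,0,4.4],[-3.5,0,-1,0,0,0,4.4],[-3.5,0,-4,0,0,0,4.4],[-3.5,0,-8,0,0,0,4.4],[-3.5,0,-12,0,0,0,4.4],[-3.5,0,-16,0,0,0,4.4],[-3.5,0,-18,0,0,0,4.4],[-3.5,0,-18,0,0,0,4.4],[-3.5,0,-18,0,0,0,4.4]]]}}

```text
t: 29.98
tcp_pos: [0.4715, 0.0317, 0.1893]
tool_rot: [1.0, -0.021, 0.003, 0.0]
force: [0.6, 0.5, -0.1]
finger_gap: 0.516
gripper_force: 0.0
```

{"method": "carry_out", "body": {"targets": [[[0,0,0,0,0,0,4.4],[0,0,0,0,0,0,4.4],[0,0,0,0,0,0,4.4],[0,0,0,0,0,0,4.4]]]}}

```text
t: 30.32
tcp_pos: [0.4693, 0.032, 0.1859]
tool_rot: [1.0, -0.021, -0.001, -0.0]
force: [0.4, 0.1, -0.2]
finger_gap: 0.517
gripper_force: 0.0
```

Run:
```python
from meas import *
shot('z1'); run('z1',g=(.563,.035),k=(.522,.032))
im,c=load('z1'); im=im.astype(int)
# grey profile across the joint, from straightedge top (z=20) to guard, at several y: print min/left values
a=np.radians(-2.34)
for y in(-.015,.01,.06,.085):
    row=[]
    for d in np.arange(-.026,.0121,.002):
        X=.5517-(y-.035)*np.tan(a)+d; u,v=np.round(px(c,(X,y,.020))).astype(int); row.append(tuple(im[v,u,::-1]))
    print(y,["%d/%d"%(r[0],r[2]) for r in row])
from station import manip; s=manip.sense(); print(round(s['t'],2),np.round(s['tcp_pos'],4),np.round(s['force'],1),s['gripper_force'])
```

```text
brass [ 214   78  111   27 2320]
face x(y=.035) 552.3 mm, yaw -2.81 deg, y -19.8..88.5
grip [237 130  71  12 780]
grip c 522.5 30.4 yaw -2.01  x 516.1..529.2 y -1.1..66.7
-0.015 ['151/146', '153/147', '152/145', '153/146', '154/147', '149/143', '153/146', '156/148', '151/144', '149/142', '153/147', '152/146', '152/146', '135/128', '174/79', '167/77', '168/78', '173/79', '172/80', '171/80']
0.01 ['54/52', '104/100', '154/147', '154/147', '153/147', '149/142', '153/146', '155/148', '151/144', '150/144', '154/147', '156/149', '156/149', '150/133', '169/76', '168/77', '168/76', '172/78', '174/79', '180/82']
0.06 ['58/56', '104/99', '153/147', '154/147', '151/145', '149/142', '149/142', '153/146', '151/144', '152/147', '152/146', '157/151', '157/150', '149/134', '169/78', '169/79', '168/78', '173/80', '173/81', '178/83']
0.085 ['236/237', '235/238', '236/239', '236/239', '236/237', '236/234', '236/233', '235/234', '236/235', '236/236', '236/235', '236/240', '236/238', '217/215', '235/121', '236/121', '236/120', '236/123', '235/120', '235/118']
30.37 [0.4694 0.032  0.186 ] [ 0.1 -0.3  0.2] 0.0
```

All four profiles run from straightedge grey straight into brass with no gap. Straightedge edge ≈552.5 mm against guard face ≈552.3 mm, both let go and the tool clear. Handing in.

```bash
python3 -c "
from station import sign_off
print(sign_off())"
```

```text
the job is handed in; nothing more can be done
None
```

Job handed in at about 30 s, verdict not shown: by my measurements the guard lies flat and upright on the plate, with the straightedge flush along its whole flat face (edge ≈552.5 mm, face ≈552.3 mm) and both let go; on the way, two grasps closed on nothing and the gripper pressed on the guard's boss once (about 36 N at the wrist), and I did not re-check the jars, tape roll or screwdriver.

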